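# Set the bench gap gauge with its knurled wheel

## Task

Set the gap gauge for the next batch of brackets: with a fingertip on top of the knurled wheel, roll it, stroke by stroke, until the gap has closed so far that the pointer on the sliding jaw stands in line with the black line of the gauge mark, then take the hand away. Do not press hard on the wheel or pull it up out of its slot, and move the jaw only by the wheel. Do not shift the gauge mark, and leave the bushing, the oil bottle and the parts bin where they stand.

Things in the scene. Friction and masses are not known exactly. Their poses are not given: they have to be found in the camera images.
- gauge: Gap gauge screwed to the bench: dark base plate 110 x 310 x 12 mm (x, y, z), origin at the centre of its underside. Its y axis runs from the wheel end (-y) to the fixed jaw (steel block, y=115 to 151 mm, top z=48). Scale rail at x=32 to 50, y=-5 to 145, top z=38. Two cheek plates at x=-21 and +21 (6 thick), y=-122 to -38, top z=60, flank the wheel. It may stand turned.
- wheel: Knurled steel wheel, 60 mm diameter over its 24 ridges, 18 mm wide, upright between the cheeks; origin on its axle (along gauge x, at gauge y=-80, z=47 mm); the frame turns with it. Rolling its top towards the fixed jaw (gauge +y) closes the gap, the other way opens it: 8 mm of jaw per radian, 2.7 mm per 10 mm of rim. It stays where left. Axle raised over 5 mm: pulled out.
- wheel_top (a point): Highest point of the wheel's rim, unpressed, mid-width, 77 mm above the bench, 17 mm above the cheeks. Does not turn; axes as the gauge's. The wheel and jaw slide share a sprung bar: pressed from above it yields 1 mm per 2 N, at most 6 mm. Pressing it down 2 to 4 mm (4 to 8 N) gives a fingertip enough grip to roll it (about 2 N at the rim). Over 40 N is too hard.
- jaw: Sliding steel jaw, 44 x 30 mm (x, y), z=13 to 48 mm, between wheel and fixed jaw, with a rack running back past the wheel. It dips with the wheel when that is pressed. Origin at bench level below the middle of its gap-side face. Slides along gauge +y to close the gap; its travel ends well past any mark setting. Over 2 N directly on it is too much.
- pointer (a point): Tip of the pointer, a dark steel blade 3 mm wide, 9 mm long, on the jaw's +x side at its gap-side face, at mid-width, level with the jaw's top (z=48 mm). It ends 1 mm from the side of the gauge mark's block. Axes as the gauge's.
- mark_line (a point): Gauge mark: a 4 mm wide black line across the top (z=48 mm) of a small aluminium block, 20 x 18 x 10 mm, clipped on the scale rail. The point is the line's end nearest the pointer's path, mid-width. Axes as the gauge's. At the start it is 14 to 36 mm ahead of the pointer in gauge +y; in line means same gauge y. A knock can shift it.
- bushing_mid (a point): Bystander: steel bushing, 38 mm diameter, 34 mm high, standing on the bench near the gauge; the point is its centre, half-way up.
- oil_mid (a point): Bystander: small white oil bottle with a black cap, 36 mm diameter, 95 mm high, standing; the point is its centre, half-way up.
- bin_mid (a point): Bystander: yellow open parts bin with small angle brackets in it, 130 x 100 x 60 mm; the point is its centre, half-way up.

How it is judged:
By the outcome, as a careful person would: the job done as asked, in the order asked, and still so for the second after the job is handed in, with the robot touching nothing.
It also fails if it takes over 62 s, if anything falls off the work surface, if the arm or the gripper's body presses on something with over 40 N, if the wrist force passes 120 N, or if a joint passes its speed limit or range.

## Robot

A 7-joint arm with a two-finger parallel gripper is mounted at the origin on the work surface. World frame = base frame: x ahead of the robot, y to its left, z up, the work surface at z = 0. Lengths are in m, angles in degrees, forces in N, time in s.
With the tool pointing down it reaches from about 0.425 to 0.875 m from the base axis. Payload 8.4 kg.
Tool frame: the origin (TCP) lies at the very end of the fingers, on their centre line; the grasp point (between the pads) lies 19 mm behind it; z points along the fingers, y is the direction in which the jaws open and shut (so a half turn about z gives the same grasp; the last joint's range is limited). The gripper opens to 87 mm and grips with 3 to 60 N. Pads are 19 mm wide; open, the fingers measure 117 mm over their backs; the gripper's body (75 mm by 190 mm) begins 51 mm behind the grasp point.
Start: joints at [70.119, 19.091, 2.286, 83.961, -0.768, 76.965, -3.352], TCP at [0.159, -0.63, 0.223] pointing down, gripper open.
Joint ranges: [-147.57, 147.57], [-21.85, 119.76], [-74.77, 79.35], [14.55, 137.4], [-85.83, 265.84], [4.83, 119.75], [-152.11, 152.11]. Speed limits (degrees/s): [127.2, 127.2, 159.86, 159.86, 180, 180, 180].

## Interface

Orientations are given as a 3x3 rotation matrix whose columns are the frame's x, y, z axes.
In Python, from rig import state, grab_frame, camera_model, job_done gives the robot as it stands. The module is installed in compiled form; this text tells all that it offers.
- The arm moves only by the tool servo_tool, never from a script. Its argument "rows" is a list of rows, each a list of 5 numbers: the opening, from 0 (shut) to 1 (fully open), then the shift along the world's x, y, z in cm, then the turn about the world's z in degrees. In form: [[gripper, x, y, z, twist], ...]. A call has exactly 10 rows; each row is the pose to reach, as a shift and turn from the pose commanded when the call began; what a row does not reach only later rows make up. A row lasts 1/12 s, in which the tool goes at most 41.7 mm and 7.16 degrees, less where a joint would pass 70% of its speed; a pose out of reach is approached as far as the arm can. A call with a gripper value outside its range is refused whole. The fingers move at their own pace and stop on an object; the grip force is fixed at half the most. Time passes only in rows, so rows that repeat a pose let the fingers close, or fill a call up. It gives the time, the measured TCP pose, the force and the opening at its end, in the units of the state.
- state(): the state, without advancing time (a new reading comes with each control period).
- grab_frame(name): name is "side" or "top" or "wrist"; returns the picture (420x560x3 uint8, blue, green, red); there is no depth.
- camera_model(name): a dict with "fovy" (degrees; the focal length in pixels is half the picture's height over the tangent of half this angle, whatever the lens; pixels are square), "cx", "cy" (the principal point, pixels), "rvec" (rotation vector, rad) and "tvec" (3), from world to camera coordinates, as OpenCV has them. Camera axes: x right, y down, z forward; pixel columns grow to the right and rows downward; lengths in m; the calibration is good to about 2 mm. The wrist camera is an equidistant fisheye: a pixel r from the principal point sees the ray r / f radians off the axis. A picture is of the moment at which its call begins: read the wrist's pose just before it. camera_model takes no time and is no camera call; for the wrist camera it gives the pose at the moment of the call.
- job_done(): hands the job in, once; it reports no verdict.
The state is a dict: "time_s": time; "joint_pos": joint angles; "qd": joint speeds; "tau": joint torques, N m; "ee_pos": TCP position; "tool_rot": TCP orientation; "force": force on the tool from outside, world axes, zero at the start; "moment": the same for the moment, N m; "gripper_width": finger opening in m.
Only numpy, scipy, OpenCV 4.12 (cv2) and the standard library are available. Lean on these libraries where they do the work, as an engineer would, in place of code of your own. Each camera call takes 0.05 s, during which the arm holds its last target.

## Working session

There is one attempt and no reset: what is moved stays moved. The work goes in short steps, Python scripts to look and compute and a tool call to move; the robot and the scene stay as the last step left them, time stands still between calls to the robot, and variables do not carry over. Pictures are saved under pics/ and viewed, and the job is handed in when it is done.

Besides the shell and the picture viewer there is one more tool, called after "Call:" in YAML: its name, and indented under it one key for each argument. servo_tool: Moves the arm, as the interface text tells. Its arguments: {"type":"object","properties":{"rows":{"type":"array","items":{"type":"array","items":{"type":"number"}}}},"required":["rows"]}

```bash
mkdir -p pics; python3 - <<'E'
from rig import *
import cv2
s=state()
print(s['time_s'],s['ee_pos'],s['tool_rot'],s['force'],s['gripper_width'])
for n in ['side','top','wrist']:
    print(n,camera_model(n)); cv2.imwrite(f'pics/{n}0.png',grab_frame(n))
E
```

```text
0.0 [ 0.1592519  -0.62970653  0.22164241] [[ 9.69478716e-01  2.45174955e-01 -5.09688953e-04]
 [ 2.45175460e-01 -9.69477463e-01  1.56276702e-03]
 [-1.10980618e-04 -1.64003259e-03 -9.99998649e-01]] [ 0.33619334 -0.18588562  0.19938066] 0.08692304836001141
side {'fovy': 53.04312491248176, 'cx': 286.4208819024209, 'cy': 215.41828759095577, 'rvec': array([ 0.7455579 , -2.63837594,  1.07994044]), 'tvec': array([0.52353208, 0.24406995, 0.58468871])}
top {'fovy': 50.43727827184493, 'cx': 275.0963539412831, 'cy': 199.7377409838042, 'rvec': array([ 2.21089145, -2.15768652,  0.0383126 ]), 'tvec': array([0.05788079, 0.58830911, 0.93827892])}
wrist {'fovy': 65.70646984690485, 'cx': 279.4165762516811, 'cy': 206.38036448874277, 'rvec': array([-2.28782005,  1.7824151 ,  0.2638968 ]), 'tvec': array([-0.64907154, -0.03311588,  0.39131302])}
```

View pics/side0.png

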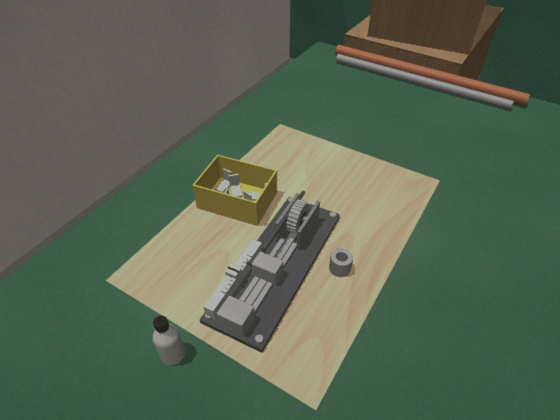

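View pics/top0.png

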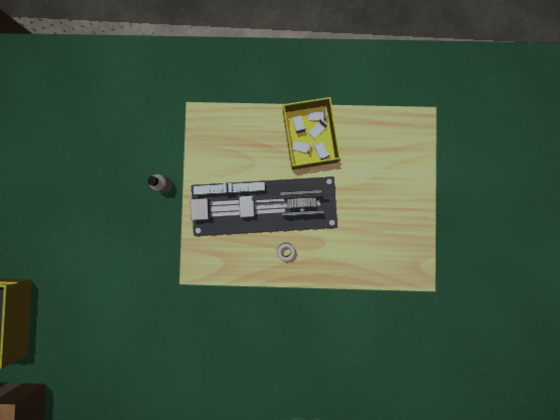

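View pics/wrist0.png

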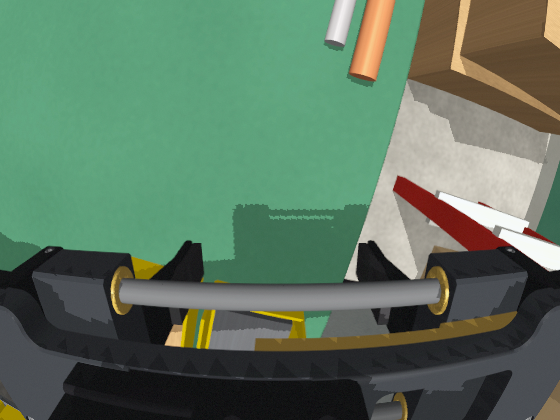

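```bash
cat > h.py <<'E'
import numpy as np, cv2
from rig import *
def K(m,h=420):
    f=h/2/np.tan(np.radians(m['fovy'])/2); return f,np.array([[f,0,m['cx']],[0,f,m['cy']],[0,0,1.]])
def proj(n,P,m=None):
    m=m or camera_model(n); f,k=K(m)
    P=np.atleast_2d(np.array(P,float))
    if n!='wrist': return cv2.projectPoints(P,m['rvec'],m['tvec'],k,None)[0][:,0]
    R=cv2.Rodrigues(m['rvec'])[0]; c=P@R.T+m['tvec']; r=np.hypot(c[:,0],c[:,1]); th=np.arctan2(r,c[:,2])
    return np.c_[m['cx']+f*th*c[:,0]/r, m['cy']+f*th*c[:,1]/r]
def ray(n,uv,m=None):
    m=m or camera_model(n); f,k=K(m); R=cv2.Rodrigues(m['rvec'])[0]
    d=np.array([(uv[0]-m['cx'])/f,(uv[1]-m['cy'])/f]); 
    if n!='wrist': v=np.array([d[0],d[1],1])
    else:
        t=np.hypot(*d); v=np.array([*(d/t*np.sin(t)),np.cos(t)])
    return -R.T@m['tvec'], R.T@v
def atz(n,uv,z,m=None):
    o,v=ray(n,uv,m); return o+v*(z-o[2])/v[2]
E
python3 - <<'E'
import cv2
t=cv2.imread('pics/top0.png'); c=t[160:260,140:350]; cv2.imwrite('pics/topc.png',cv2.resize(c,None,fx=3.8,fy=3.8,interpolation=cv2.INTER_CUBIC))
t=cv2.imread('pics/side0.png'); c=t[180:350,190:360]; cv2.imwrite('pics/sidec.png',cv2.resize(c,None,fx=3.5,fy=3.5,interpolation=cv2.INTER_CUBIC))
E
```

```text
(no output)
```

View pics/topc.png

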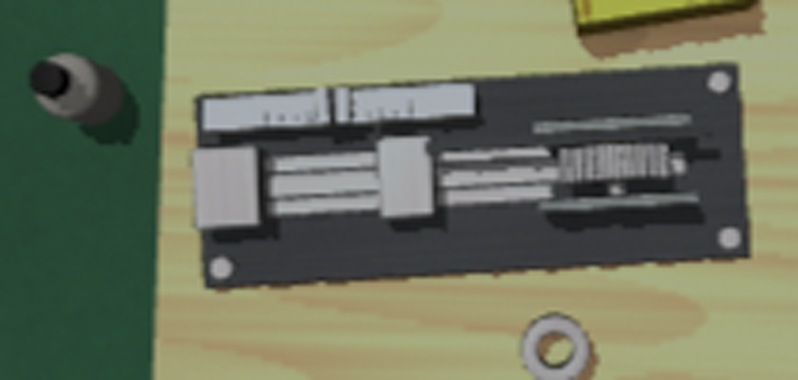

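View pics/sidec.png

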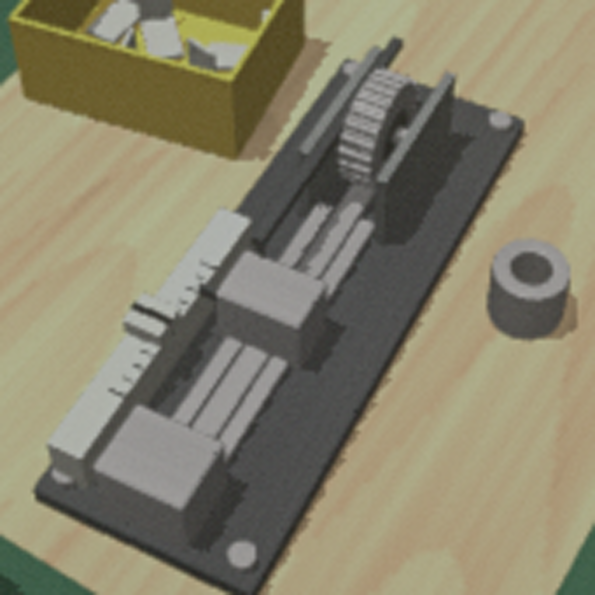

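```bash
cat >> h.py <<'E'
from scipy.optimize import least_squares
def g2w(p,P):
    c,s=np.cos(p[2]),np.sin(p[2]); P=np.atleast_2d(np.array(P,float))
    return np.c_[p[0]+c*P[:,0]-s*P[:,1],p[1]+s*P[:,0]+c*P[:,1],P[:,2]]
E
cat > fit.py <<'E'
from h import *
T=lambda u,v:(140+(u+.5)/3.8-.5,160+(v+.5)/3.8-.5)
S=lambda u,v:(190+(u+.5)/3.5-.5,180+(v+.5)/3.5-.5)
G=[(.055,.155,.012),(.055,-.155,.012),(-.055,-.155,.012),(-.055,.155,.012)]
t=[T(196,95),T(738,63),T(749,257),T(207,288)]
G2=[(-.055,-.155,.012),(.055,.155,.012),(-.055,.155,.012),(.021+.003,-.122,.06),(-.024,-.122,.06)]
s=[S(523,122),S(37,488),S(258,592),S(392,40),S(450,75)]
mt,ms=camera_model('top'),camera_model('side')
def pr(n,a,off):
    return a
ws=[atz('top',u,.012,mt) for u in t]
print(np.round(ws,4))
def res(q):
    return np.r_[(proj('top',g2w(q,G),mt)-t).ravel(),(proj('side',g2w(q,G2),ms)-s).ravel()]
c0=np.mean(ws,0)
d=ws[0]-ws[1]; yaw=np.arctan2(-d[0],d[1])
r=least_squares(res,[c0[0],c0[1],yaw],loss='soft_l1'); print(r.x,np.degrees(r.x[2])); print(np.round(res(r.x).reshape(-1,2),1))
p=r.x; np.save('p.npy',p)
def inv(w): 
    c,s=np.cos(p[2]),np.sin(p[2]); d=w[:2]-p[:2]; return np.round(1000*np.array([c*d[0]+s*d[1],-s*d[0]+c*d[1]]),1)
print('wheeltop',g2w(p,(0,-.08,.077)))
print('side pointer',inv(atz('side',S(207,293),.048,ms)),'mark',inv(atz('side',S(151,315),.048,ms)), 'top mark',inv(atz('top',T(331,103),.048,mt)),'top jaw gapface',inv(atz('top',T(379,175),.048,mt)))
for n,u in (('bush',T(555,350)),): print(inv(atz('top',u,.034,mt)),atz('top',u,.034,mt))
print('oil',atz('top',T(50,80),.095,mt))
E
python3 fit.py
```

```text
[[ 0.6154  0.2546  0.012 ]
 [ 0.6407 -0.0529  0.012 ]
 [ 0.5312 -0.061   0.012 ]
 [ 0.506   0.2445  0.012 ]]
[0.57284082 0.09528136 0.08813765] 5.049915401057856
[[-0.   0.6]
 [ 0.6 -0.3]
 [ 1.4 -0.2]
 [-0.2  0.7]
 [ 1.1 -1.2]
 [-1.  -0. ]
 [-0.8  0.5]
 [-5.6  1.5]
 [ 1.9 -0.4]]
wheeltop [[0.57988271 0.01559189 0.077     ]]
side pointer [25.1 51.5] mark [41.4 73.7] top mark [43.5 73.9] top jaw gapface [ 2.5 50. ]
[-99.1 -39.7] [0.47759837 0.04703358 0.034     ]
oil [0.61447435 0.31372075 0.095     ]
```

Call:
servo_tool:
  rows:
    - [0, 2.1, 3.2, 0, -1]
    - [0, 4.2, 6.4, 0, -2]
    - [0, 6.3, 9.6, 0, -3]
    - [0, 8.4, 12.8, 0, -4]
    - [0, 10.5, 16, 0, -5]
    - [0, 12.6, 19.2, 0, -6]
    - [0, 14.7, 22.4, 0, -7]
    - [0, 16.8, 25.6, 0, -8]
    - [0, 18.9, 28.8, 0, -9]
    - [0, 21, 32, 0, -9.15]

```text
time_s: 0.98
ee_pos: [0.3699, -0.3084, 0.2225]
tool_rot: [[0.996, 0.087, -0.0], [0.087, -0.996, -0.0], [-0.0, 0.0, -1.0]]
force: [0.8, -0.1, 0.1]
gripper_width: 0.0284
```

Call:
servo_tool:
  rows:
    - [0, 2.1, 3.2, 0, 0]
    - [0, 4.2, 6.4, 0, 0]
    - [0, 6.3, 9.6, 0, 0]
    - [0, 8.4, 12.8, 0, 0]
    - [0, 10.5, 16, 0, 0]
    - [0, 12.6, 19.2, -2, 0]
    - [0, 14.7, 22.4, -5, 0]
    - [0, 16.8, 25.6, -8, 0]
    - [0, 18.9, 28.8, -11, 0]
    - [0, 21.2, 31.4, -12, 0]

```text
time_s: 1.82
ee_pos: [0.5714, -0.0065, 0.1065]
tool_rot: [[0.996, 0.087, -0.003], [0.087, -0.996, -0.0], [-0.003, 0.0, -1.0]]
force: [0.7, -0.7, 0.3]
gripper_width: 0.0003
```

```bash
python3 - <<'E'
from h import *
s=state(); print(s['time_s'],s['ee_pos'],s['tool_rot'].round(4),s['force'],s['gripper_width'])
m=camera_model('wrist')
for n in ['side','wrist']: cv2.imwrite(f'pics/{n}1.png',grab_frame(n))
p=np.load('p.npy'); print(proj('wrist',g2w(p,[(0,-.08,.077)]),m),proj('side',g2w(p,[(0,-.08,.077)])))
i=cv2.imread('pics/side1.png')[150:320,190:360]; cv2.imwrite('pics/side1c.png',cv2.resize(i,None,fx=3.5,fy=3.5,interpolation=cv2.INTER_CUBIC))
E
```

```text
1.8167 [ 0.57142346 -0.00654939  0.10649766] [[ 9.962e-01  8.710e-02 -2.700e-03]
 [ 8.710e-02 -9.962e-01 -4.000e-04]
 [-2.700e-03  2.000e-04 -1.000e+00]] [ 0.67156667 -0.71885136  0.28462204] 0.00034792206041614547
[[246.06410633 225.49094812]] [[298.48731046 204.20398437]]
```

View pics/side1c.png

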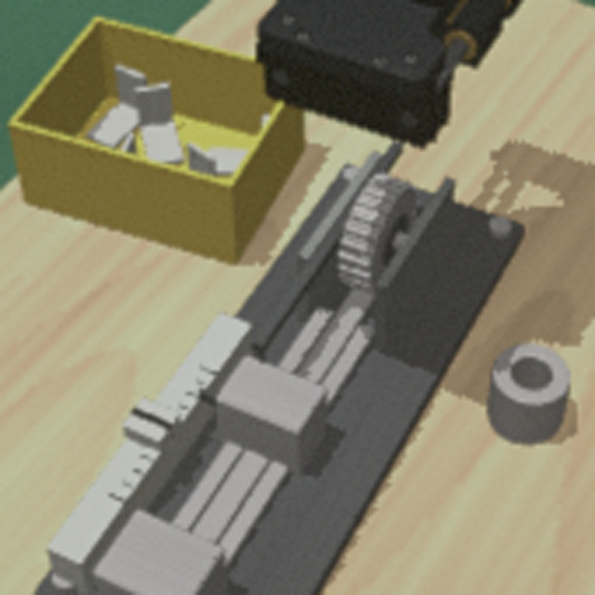

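View pics/wrist1.png

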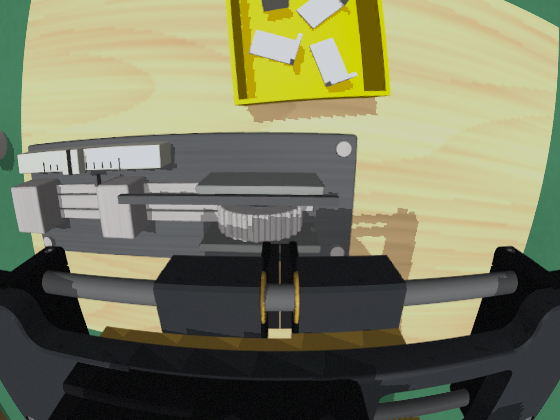

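```bash
cat > look.py <<'E'
from h import *
import sys
k=sys.argv[1]
s=state(); print(s['time_s'],s['ee_pos'].round(4),s['force'].round(2))
m=camera_model('wrist'); w=grab_frame('wrist'); cv2.imwrite(f'pics/w{k}.png',w)
np.save(f'pics/m{k}.npy',np.r_[m['rvec'],m['tvec'],m['fovy'],m['cx'],m['cy']])
p=np.load('p.npy')
v=lambda P: proj('wrist',g2w(p,[P]),m)[0].round(1)
print('top',v((0,-.08,.077)),'ptr31',v((.031,.0515,.048)),'mark',v((.032,.0737,.048)))
cv2.imwrite(f'pics/wc{k}.png',cv2.resize(w[110:270,0:380],None,fx=2.1,fy=2.1,interpolation=cv2.INTER_CUBIC))
E
python3 look.py 2
```

```text
1.9167 [ 0.5723 -0.0008  0.1052] [-0.36  0.88 -0.26]
top [255.3 228.1] ptr31 [ 90.2 173.3] mark [ 68.5 173. ]
```

View pics/wc2.png

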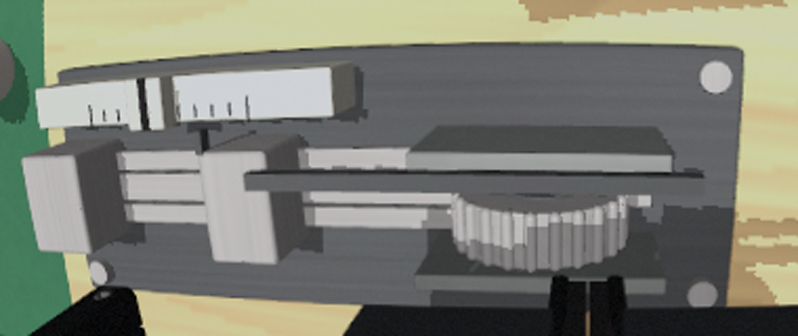

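Call:
servo_tool:
  rows:
    - [0, 0.3, 0.2, -0.8, 0]
    - [0, 0.6, 0.3, -1.6, 0]
    - [0, 0.9, 0.4, -2, 0]
    - [0, 0.9, 0.4, -2.2, 0]
    - [0, 0.9, 0.4, -2.2, 0]
    - [0, 0.9, 0.4, -2.2, 0]
    - [0, 0.9, 0.4, -2.2, 0]
    - [0, 0.9, 0.4, -2.2, 0]
    - [0, 0.9, 0.4, -2.2, 0]
    - [0, 0.9, 0.4, -2.2, 0]

```text
time_s: 2.8
ee_pos: [0.5815, -0.0033, 0.0873]
tool_rot: [[0.996, 0.088, 0.0], [0.088, -0.996, -0.0], [0.0, 0.0, -1.0]]
force: [-0.8, -0.2, 0.1]
gripper_width: 0.0005
```

```bash
python3 look.py 3; python3 - <<'E'
from h import *
cv2.imwrite('pics/s3.png',cv2.resize(grab_frame('side')[150:320,190:360],None,fx=3.5,fy=3.5,interpolation=cv2.INTER_CUBIC))
E
```

```text
2.8 [ 0.5815 -0.0033  0.0873] [-0.78 -0.21  0.06]
top [247.5 253.5] ptr31 [ 75.3 192.2] mark [ 53.3 191.5]
```

View pics/wc3.png

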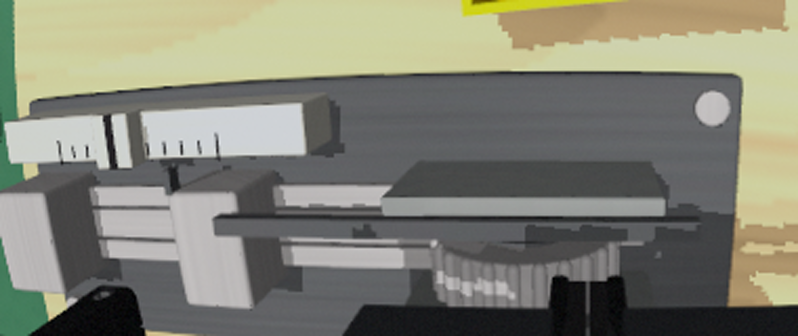

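View pics/s3.png

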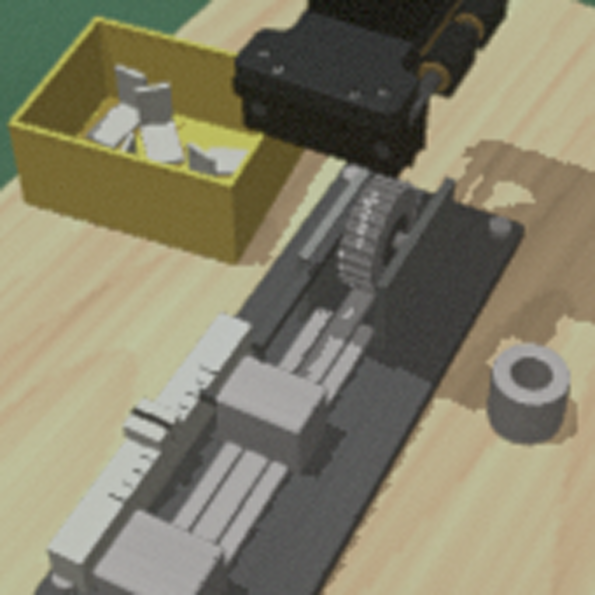

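```bash
cat >> h.py <<'E'
def inv(w,p=None):
    p=np.load('p.npy') if p is None else p
    c,s=np.cos(p[2]),np.sin(p[2]); d=np.array(w)[:2]-p[:2]; return np.round(1000*np.array([c*d[0]+s*d[1],-s*d[0]+c*d[1]]),1)
def lm(k):
    a=np.load(f'pics/m{k}.npy'); return dict(rvec=a[:3],tvec=a[3:6],fovy=a[6],cx=a[7],cy=a[8])
E
python3 - <<'E'
from h import *
C=lambda u,v:((u+.5)/2.1-.5,110+(v+.5)/2.1-.5)
for k,pts in ((3,dict(ptr=(173,167),line_near=(113,166),line_far=(106,117),jawedge=(178,300),cheek=(382,205),cheekend=(664,206),screw=(712,108))),(2,dict(ptr=(204,128),line=(147,127),cheek=(410,160),screw=(716,77),screw2=(702,293),scr3=(98,272)))):
  for n,u in pts.items():
    z=.06 if 'cheek' in n else .014 if 'scr' in n else .048
    print(k,n,inv(atz('wrist',C(*u),z,lm(k))))
E
python3 - <<'E'
import cv2
i=cv2.imread('pics/w3.png')[160:260,0:190]; cv2.imwrite('pics/w3z.png',cv2.resize(i,None,fx=4.2,fy=4.2,interpolation=cv2.INTER_CUBIC))
E
```

```text
3 ptr [33.1 44.6]
3 line_near [34.1 73. ]
3 line_far [52.2 73.2]
3 jawedge [-17.5  53.4]
3 cheek [ 23.  -37.4]
3 cheekend [  22.6 -120.9]
3 screw [  44.5 -142.4]
2 ptr [32.9 44.8]
2 line [34.2 72. ]
2 cheek [ 22.9 -38.4]
2 screw [  44.6 -142.6]
2 screw2 [ -43.1 -141.9]
2 scr3 [-42.4 146.1]
```

View pics/w3z.png

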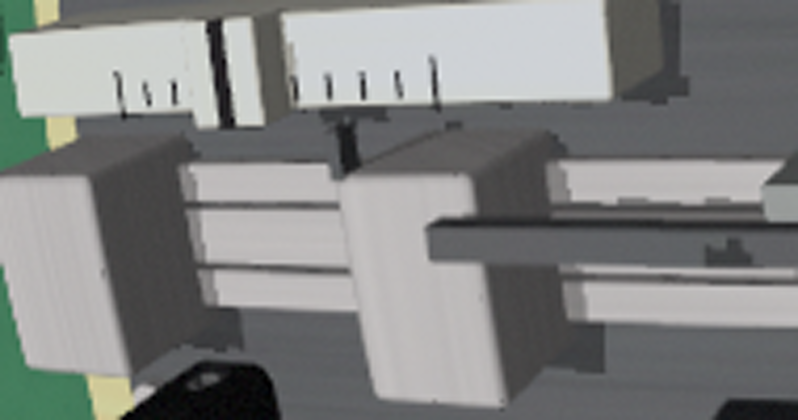

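Call:
servo_tool:
  rows:
    - [0, -0.1, 0.4, -0.3, 0]
    - [0, -0.1, 0.7, -0.6, 0]
    - [0, -0.1, 0.7, -0.9, 0]
    - [0, -0.1, 0.7, -1.0, 0]
    - [0, -0.1, 0.7, -1.1, 0]
    - [0, -0.1, 0.7, -1.2, 0]
    - [0, -0.1, 0.7, -1.25, 0]
    - [0, -0.1, 0.7, -1.3, 0]
    - [0, -0.1, 0.7, -1.3, 0]
    - [0, -0.1, 0.7, -1.3, 0]

```text
time_s: 3.73
ee_pos: [0.5804, 0.0037, 0.0742]
tool_rot: [[0.996, 0.088, -0.0], [0.088, -0.996, 0.0], [-0.0, -0.0, -1.0]]
force: [-3.3, 1.4, 4.0]
gripper_width: 0.0002
```

Call:
servo_tool:
  rows:
    - [0, 0, 0, -0.1, 0]
    - [0, -0.03, 0.3, -0.1, 0]
    - [0, -0.06, 0.6, -0.1, 0]
    - [0, -0.09, 0.9, -0.1, 0]
    - [0, -0.12, 1.2, -0.1, 0]
    - [0, -0.15, 1.5, -0.1, 0]
    - [0, -0.18, 1.8, -0.1, 0]
    - [0, -0.2, 2.1, -0.1, 0]
    - [0, -0.2, 2.1, -0.1, 0]
    - [0, -0.2, 2.1, -0.1, 0]

```text
time_s: 4.57
ee_pos: [0.5788, 0.0245, 0.0735]
tool_rot: [[0.996, 0.088, 0.001], [0.088, -0.996, -0.0], [0.001, 0.0, -1.0]]
force: [-3.4, -0.1, 6.4]
gripper_width: 0.0005
```

```bash
cat > look2.py <<'E'
from h import *
import sys
k=sys.argv[1]
s=state(); print(s['time_s'],s['ee_pos'].round(4),s['force'].round(2),'tcp gauge',inv(s['ee_pos']))
m=camera_model('wrist'); w=grab_frame('wrist'); cv2.imwrite(f'pics/w{k}.png',w)
np.save(f'pics/m{k}.npy',np.r_[m['rvec'],m['tvec'],m['fovy'],m['cx'],m['cy']])
# rectify plane z=.048 in gauge coords: y from 15..105 (left=high y), x 10..56, 8 px/mm
p=np.load('p.npy'); S=8
ys=np.arange(100,20,-1/S)/1000; xs=np.arange(56,14,-1/S)/1000
Y,X=np.meshgrid(ys,xs); uv=proj('wrist',g2w(p,np.c_[X.ravel(),Y.ravel(),0*X.ravel()+.048]),m).astype(np.float32)
r=cv2.remap(w,uv[:,0].reshape(X.shape),uv[:,1].reshape(X.shape),cv2.INTER_CUBIC)
cv2.imwrite(f'pics/r{k}.png',r)   # col = (100-y)*8, row=(56-x)*8
E
python3 look2.py 4
```

```text
4.5667 [0.5788 0.0245 0.0735] [-3.38 -0.12  6.35] tcp gauge [ -0.3 -71. ]
```

View pics/r4.png

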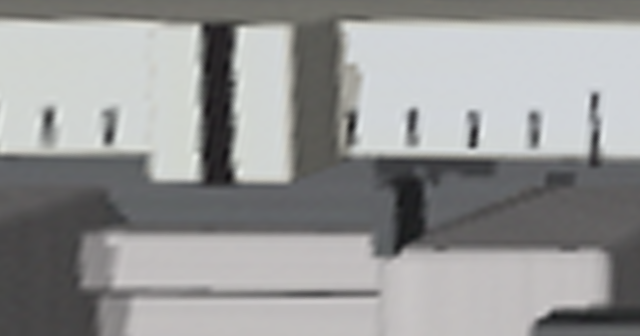

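Call:
servo_tool:
  rows:
    - [0, 0, 0, 0.8, 0]
    - [0, 0.19, -2.2, 0.8, 0]
    - [0, 0.19, -2.2, 0.5, 0]
    - [0, 0.19, -2.2, 0.2, 0]
    - [0, 0.19, -2.2, 0, 0]
    - [0, 0.15, -1.7, 0, 0]
    - [0, 0.1, -1.2, 0, 0]
    - [0, 0.06, -0.7, 0, 0]
    - [0, 0.02, -0.2, 0, 0]
    - [0, -0.02, 0.2, 0, 0]

```text
time_s: 5.45
ee_pos: [0.5786, 0.0278, 0.0737]
tool_rot: [[0.996, 0.089, 0.001], [0.089, -0.996, 0.0], [0.001, 0.0, -1.0]]
force: [0.1, -1.2, 4.1]
gripper_width: 0.0007
```

Call:
servo_tool:
  rows:
    - [0, 0, 0, 0, 0]
    - [0, 0, 0, 0, 0]
    - [0, 0, 0, 0.8, 0]
    - [0, 0.21, -2.4, 0.8, 0]
    - [0, 0.21, -2.4, 0.8, 0]
    - [0, 0.21, -2.4, 0.4, 0]
    - [0, 0.21, -2.4, 0.2, 0]
    - [0, 0.21, -2.4, 0, 0]
    - [0, 0.21, -2.4, 0, 0]
    - [0, 0.21, -2.4, 0, 0]

```text
time_s: 6.28
ee_pos: [0.5804, 0.0026, 0.0732]
tool_rot: [[0.996, 0.088, 0.0], [0.088, -0.996, -0.001], [-0.0, 0.001, -1.0]]
force: [-0.5, -2.6, 3.5]
gripper_width: 0.0002
```

```bash
python3 look2.py 5
```

```text
6.2833 [0.5804 0.0026 0.0732] [-0.53 -2.59  3.53] tcp gauge [ -0.6 -93. ]
```

View pics/r5.png

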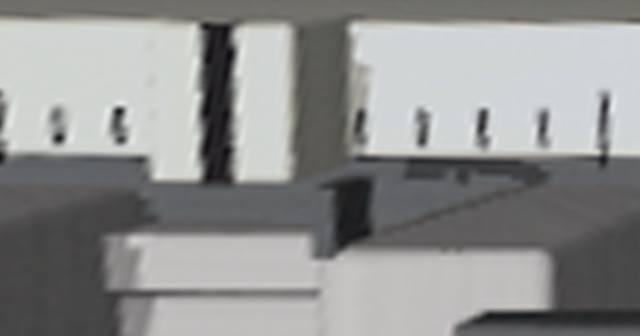

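Call:
servo_tool:
  rows:
    - [0, -0.04, 0.5, 0, 0]
    - [0, -0.09, 1.0, 0, 0]
    - [0, -0.13, 1.5, 0, 0]
    - [0, -0.17, 2.0, 0, 0]
    - [0, -0.21, 2.4, 0, 0]
    - [0, -0.21, 2.4, 0, 0]
    - [0, -0.21, 2.4, 0, 0]
    - [0, -0.21, 2.4, 0.8, 0]
    - [0, 0, 0, 0.8, 0]
    - [0, 0, 0, 0.6, 0]

```text
time_s: 7.17
ee_pos: [0.5808, -0.0013, 0.0795]
tool_rot: [[0.996, 0.085, 0.0], [0.085, -0.996, -0.002], [0.0, 0.002, -1.0]]
force: [0.3, -1.8, -0.7]
gripper_width: 0.0006
```

Call:
servo_tool:
  rows:
    - [0, 0, 0, -0.2, 0]
    - [0, 0, 0, -0.5, 0]
    - [0, 0, 0, -0.6, 0]
    - [0, 0, 0, -0.6, 0]
    - [0, -0.04, 0.5, -0.6, 0]
    - [0, -0.09, 1.0, -0.6, 0]
    - [0, -0.11, 1.2, -0.6, 0]
    - [0, -0.11, 1.2, -0.6, 0]
    - [0, -0.11, 1.2, 0.4, 0]
    - [0, -0.11, 1.2, 0.4, 0]

```text
time_s: 8.0
ee_pos: [0.5799, 0.0158, 0.0846]
tool_rot: [[0.996, 0.089, 0.002], [0.089, -0.996, 0.001], [0.002, -0.001, -1.0]]
force: [1.1, 0.6, 0.1]
gripper_width: 0.0008
```

```bash
python3 look2.py 6
```

```text
8.0 [0.5799 0.0158 0.0846] [1.15 0.58 0.13] tcp gauge [  0.  -79.8]
```

View pics/r6.png

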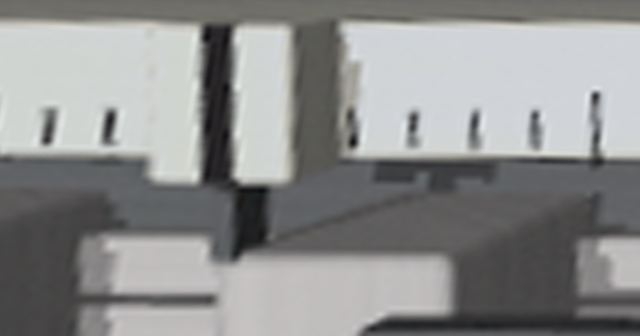

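Call:
servo_tool:
  rows:
    - [0, 0.05, -0.6, -0.2, 0]
    - [0, 0.05, -0.6, -0.6, 0]
    - [0, 0.05, -0.6, -0.8, 0]
    - [0, 0.05, -0.6, -0.9, 0]
    - [0, 0.05, -0.6, -1.0, 0]
    - [0, 0.05, -0.6, -1.0, 0]
    - [0, 0.03, -0.3, -1.0, 0]
    - [0, 0, 0, -1.0, 0]
    - [0, -0.03, 0.3, -1.0, 0]
    - [0, -0.05, 0.5, -1.0, 0]

```text
time_s: 8.88
ee_pos: [0.5791, 0.0195, 0.0735]
tool_rot: [[0.996, 0.088, 0.001], [0.088, -0.996, -0.0], [0.001, 0.001, -1.0]]
force: [-1.3, -1.3, 8.1]
gripper_width: 0.0008
```

Call:
servo_tool:
  rows:
    - [0, 0, 0, 0, 0]
    - [0, 0, 0, 0, 0]
    - [0, 0, 0, 0, 0]
    - [0, 0, 0, 0.1, 0]
    - [0, 0, 0, 0.2, 0]
    - [0, 0, 0, 0.3, 0]
    - [0, 0, 0, 0.5, 0]
    - [0, 0, 0, 0.8, 0]
    - [0, 0, 0, 1, 0]
    - [0, 0, 0, 1, 0]

```text
time_s: 9.72
ee_pos: [0.5788, 0.0198, 0.0833]
tool_rot: [[0.996, 0.088, 0.0], [0.088, -0.996, 0.0], [0.0, -0.0, -1.0]]
force: [0.7, -0.2, -0.1]
gripper_width: 0.0005
```

```bash
python3 look2.py 7
```

```text
9.7167 [0.5788 0.0198 0.0833] [ 0.68 -0.19 -0.07] tcp gauge [ -0.8 -75.7]
```

View pics/r7.png

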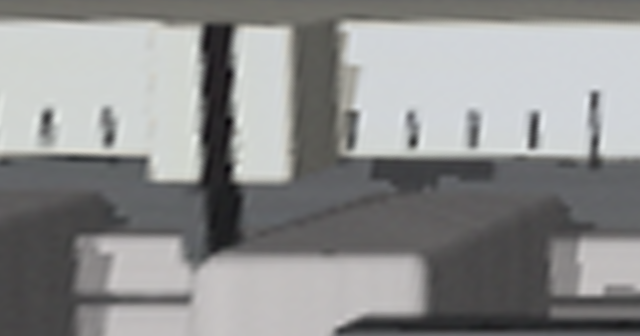

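```bash
cat > prof.py <<'E'
import cv2,numpy as np,sys
for k in sys.argv[1:]:
    g=cv2.cvtColor(cv2.imread(f'pics/r{k}.png'),cv2.COLOR_BGR2GRAY).astype(float)
    def ctr(r0,r1,a,b):
        q=g[r0:r1,a:b].mean(0); hi=np.percentile(q,80); lo=q.min(); t=(hi+lo)/2
        i=np.argmin(q); l=i; 
        while q[l]<t:l-=1
        r=i
        while q[r]<t:r+=1
        L=l+(q[l]-t)/(q[l]-q[l+1]); R=r-(q[r]-t)/(q[r]-q[r-1]); return round((L+R)/2+a,1),round(R-L,1)
    print(k)
    for r in (60,100,140,160,170): print(' line',r,ctr(r-5,r+5,170,275))
    for r in (192,198,204,210,216,222,228,234):
        try: print(' ptr',r,ctr(r-3,r+3,175,290))
        except Exception as e: print(r,e)
    cv2.imwrite(f'pics/z{k}.png',cv2.resize(cv2.imread(f'pics/r{k}.png')[130:260,150:310],None,fx=4.5,fy=4.5))
E
python3 prof.py 6 7
```

```text
6
 line 60 (np.float64(217.5), np.float64(30.5))
 line 100 (np.float64(216.7), np.float64(31.3))
 line 140 (np.float64(216.3), np.float64(30.1))
 line 160 (np.float64(217.1), np.float64(31.5))
 line 170 (np.float64(216.5), np.float64(31.1))
 ptr 192 (np.float64(250.3), np.float64(34.9))
 ptr 198 (np.float64(250.3), np.float64(33.6))
 ptr 204 (np.float64(250.1), np.float64(32.4))
 ptr 210 (np.float64(249.8), np.float64(32.2))
 ptr 216 (np.float64(249.9), np.float64(33.0))
 ptr 222 (np.float64(250.0), np.float64(33.9))
 ptr 228 (np.float64(250.6), np.float64(33.2))
 ptr 234 (np.float64(250.1), np.float64(34.4))
7
 line 60 (np.float64(216.8), np.float64(30.7))
 line 100 (np.float64(216.1), np.float64(29.1))
 line 140 (np.float64(215.8), np.float64(30.6))
 line 160 (np.float64(217.3), np.float64(30.3))
 line 170 (np.float64(217.1), np.float64(31.3))
 ptr 192 (np.float64(222.2), np.float64(35.7))
 ptr 198 (np.float64(223.8), np.float64(36.6))
 ptr 204 (np.float64(223.4), np.float64(35.6))
 ptr 210 (np.float64(223.3), np.float64(34.8))
 ptr 216 (np.float64(223.2), np.float64(33.6))
 ptr 222 (np.float64(222.9), np.float64(32.4))
 ptr 228 (np.float64(222.9), np.float64(31.8))
 ptr 234 (np.float64(224.1), np.float64(34.0))
```

```bash
ls pics/z7.png
```

```text
pics/z7.png
```

View pics/z7.png

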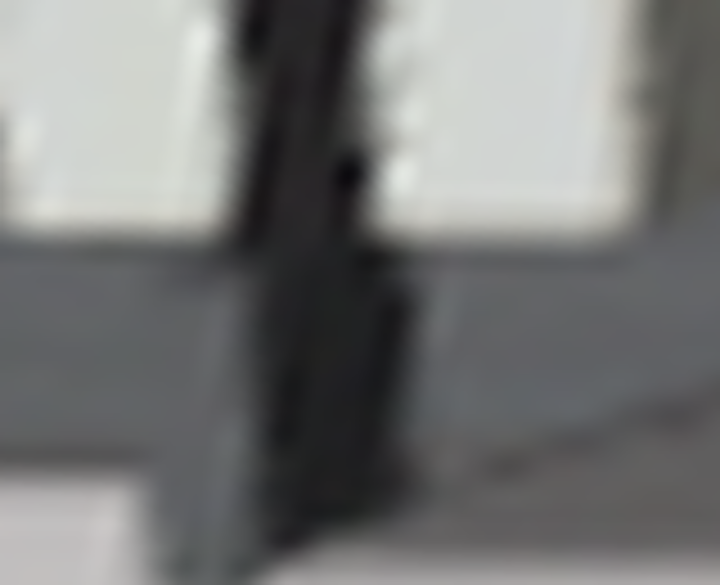

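Call:
servo_tool:
  rows:
    - [0, 0, 0, 2, 0]
    - [0, -0.1, 0, 4, 0]
    - [0, -0.2, 2, 5, 0]
    - [0, -0.5, 5, 5, 0]
    - [0, -0.8, 8, 5, 0]
    - [0, -1.0, 11, 5, 0]
    - [0, -1.2, 14, 5, 0]
    - [0, -1.3, 15, 5, 0]
    - [0, -1.3, 15, 5, 0]
    - [0, -1.3, 15, 5, 0]

```text
time_s: 10.6
ee_pos: [0.5656, 0.1696, 0.1328]
tool_rot: [[0.996, 0.089, -0.001], [0.089, -0.996, -0.0], [-0.001, 0.0, -1.0]]
force: [-0.7, -0.7, -0.1]
gripper_width: 0.0005
```

Call:
servo_tool:
  rows:
    - [0, 0, 0, 0, 0]
    - [0, 0, 0, 0, 0]
    - [0, 0, 0, 0, 0]
    - [0, 0, 0, 0, 0]
    - [0, 0, 0, 0, 0]
    - [0, 0, 0, 0, 0]
    - [0, 0, 0, 0, 0]
    - [0, 0, 0, 0, 0]
    - [0, 0, 0, 0, 0]
    - [0, 0, 0, 0, 0]

```text
time_s: 11.43
ee_pos: [0.5658, 0.1698, 0.1331]
tool_rot: [[0.996, 0.088, 0.0], [0.088, -0.996, 0.0], [0.0, -0.0, -1.0]]
force: [0.8, 0.7, 0.2]
gripper_width: 0.0004
```

```bash
python3 look2.py 8; python3 prof.py 8
```

```text
11.4333 [0.5658 0.1698 0.1331] [0.81 0.73 0.2 ] tcp gauge [-0.5 74.8]
8
 line 60 (np.float64(214.1), np.float64(29.3))
 line 100 (np.float64(214.1), np.float64(29.3))
 line 140 (np.float64(213.7), np.float64(28.5))
 line 160 (np.float64(213.7), np.float64(30.3))
 line 170 (np.float64(213.4), np.float64(29.5))
 ptr 192 (np.float64(228.9), np.float64(50.1))
 ptr 198 (np.float64(247.5), np.float64(13.1))
 ptr 204 (np.float64(221.3), np.float64(24.0))
 ptr 210 (np.float64(216.6), np.float64(26.3))
 ptr 216 (np.float64(215.2), np.float64(24.4))
 ptr 222 (np.float64(211.8), np.float64(16.7))
 ptr 228 (np.float64(208.9), np.float64(12.1))
 ptr 234 (np.float64(207.3), np.float64(9.1))
```

View pics/r8.png

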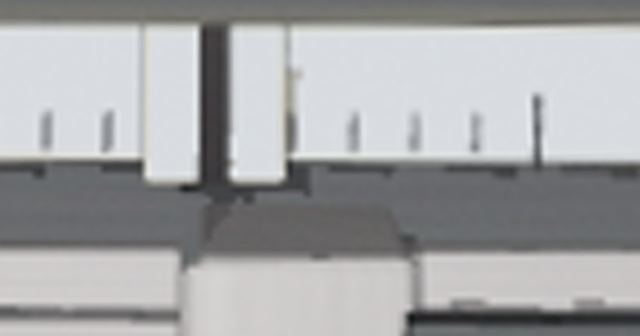

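View pics/w8.png

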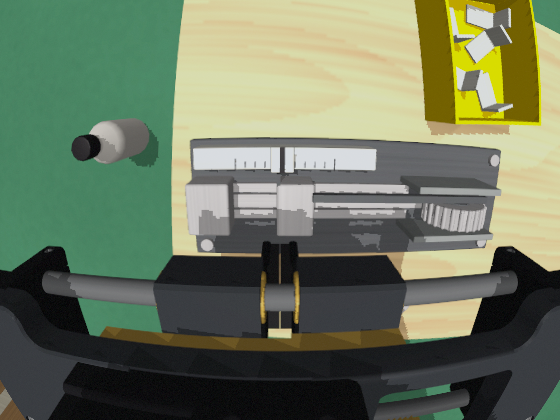

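```bash
python3 - <<'E'
from h import *
for k in (7,8):
    m=lm(k); R=cv2.Rodrigues(m['rvec'])[0]; c=-R.T@m['tvec']; print(k,inv(c),c,R[2])
p=np.load('p.npy');m=lm(8);w=cv2.imread('pics/w8.png');S=20
print(proj('wrist',g2w(p,[(.031,.073,.048),(.022,.073,.048)]),m))
ys=np.arange(88,53,-1/S)/1000; xs=np.arange(45,17,-1/S)/1000
Y,X=np.meshgrid(ys,xs); uv=proj('wrist',g2w(p,np.c_[X.ravel(),Y.ravel(),0*X.ravel()+.048]),m).astype(np.float32)
r=cv2.remap(w,uv[:,0].reshape(X.shape),uv[:,1].reshape(X.shape),cv2.INTER_CUBIC)
r=np.clip(r.astype(float)*1.6,0,255)
cv2.imwrite('pics/q8.png',r)
E
```

```text
7 [ 79.6 -75.4] [0.65881928 0.0271459  0.24497053] [-0.28690268 -0.02496362 -0.95763441]
8 [79.9 75.1] [0.6458209  0.17713494 0.29472221] [-0.28693331 -0.02502027 -0.95762376]
[[282.23347648 175.00075845]
 [282.22000281 186.33110891]][ WARN:0@1.059] global loadsave.cpp:1063 imwrite_ Unsupported depth image for selected encoder is fallbacked to CV_8U.
```

View pics/q8.png

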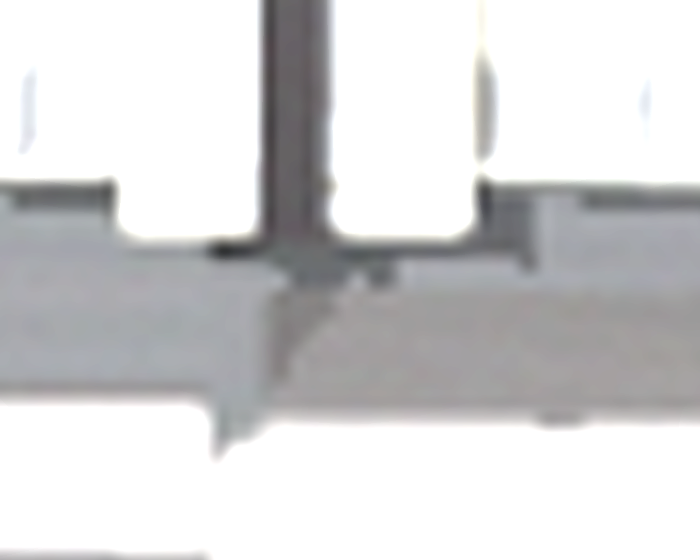

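Call:
servo_tool:
  rows:
    - [0, -2, -0.2, 0, 0]
    - [0, -4.5, -0.4, 0, 0]
    - [0, -7, -0.6, 0, 0]
    - [0, -8, -0.7, -0.5, 0]
    - [0, -8, -0.7, -3, 0]
    - [0, -8, -0.7, -6, 0]
    - [0, -8, -0.7, -8, 0]
    - [0, -8, -0.7, -8, 0]
    - [0, -8, -0.7, -8, 0]
    - [0, -8, -0.7, -8, 0]

```text
time_s: 12.32
ee_pos: [0.4865, 0.1632, 0.0543]
tool_rot: [[0.996, 0.088, 0.001], [0.088, -0.996, 0.001], [0.001, -0.001, -1.0]]
force: [0.4, -0.1, -0.4]
gripper_width: 0.0008
```

```bash
cat > look3.py <<'E'
from h import *
import sys
k=sys.argv[1]
s=state(); print(s['time_s'],s['ee_pos'].round(4),s['force'].round(2),'tcp gauge',inv(s['ee_pos']))
m=camera_model('wrist'); w=grab_frame('wrist'); cv2.imwrite(f'pics/w{k}.png',w)
np.save(f'pics/m{k}.npy',np.r_[m['rvec'],m['tvec'],m['fovy'],m['cx'],m['cy']])
R=cv2.Rodrigues(m['rvec'])[0]; c=-R.T@m['tvec']; print('cam',inv(c),c[2])
p=np.load('p.npy');S=20
ys=np.arange(88,53,-1/S)/1000; xs=np.arange(45,17,-1/S)/1000
Y,X=np.meshgrid(ys,xs); uv=proj('wrist',g2w(p,np.c_[X.ravel(),Y.ravel(),0*X.ravel()+.048]),m).astype(np.float32)
r=cv2.remap(w,uv[:,0].reshape(X.shape),uv[:,1].reshape(X.shape),cv2.INTER_CUBIC)
r=np.clip(255*(r/255.)**.6,0,255).astype(np.uint8)
cv2.imwrite(f'pics/q{k}.png',r)
E
python3 look3.py 9
```

```text
12.3167 [0.4865 0.1632 0.0543] [ 0.39 -0.14 -0.37] tcp gauge [-80.   75.3]
cam [ 0.2 75.5] 0.2160760582757994
```

View pics/q9.png

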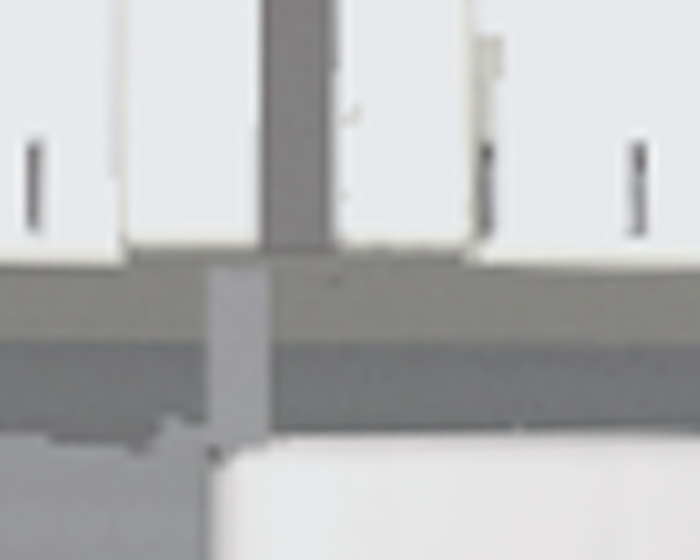

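View pics/w9.png

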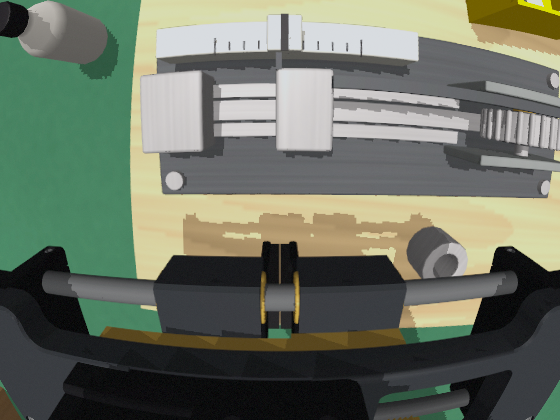

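Call:
servo_tool:
  rows:
    - [0, 0, 0, 3, 0]
    - [0, 0, 0, 6, 0]
    - [0, 0, 0, 8, 0]
    - [0, 3, -1, 8, 0]
    - [0, 6, -3, 8, 0]
    - [0, 8, -6, 8, 0]
    - [0, 9, -9, 8, 0]
    - [0, 9.2, -12, 8, 0]
    - [0, 9.35, -14.3, 7, 0]
    - [0, 9.35, -14.3, 5, 0]

```text
time_s: 13.2
ee_pos: [0.5824, 0.0131, 0.1064]
tool_rot: [[0.997, 0.081, 0.006], [0.081, -0.997, -0.003], [0.006, 0.003, -1.0]]
force: [0.1, -1.2, -0.9]
gripper_width: 0.0006
```

Call:
servo_tool:
  rows:
    - [0, 0, 0, -1, 0]
    - [0, 0, 0, -2, 0]
    - [0, 0, 0, -2.2, 0]
    - [0, 0, 0, -2.2, 0]
    - [0, 0, 0, -2.2, 0]
    - [0, 0, 0, -2.2, 0]
    - [0, 0, 0, -2.2, 0]
    - [0, 0, 0, -2.2, 0]
    - [0, 0, 0, -2.2, 0]
    - [0, 0, 0, -2.2, 0]

```text
time_s: 14.03
ee_pos: [0.5794, 0.0198, 0.0813]
tool_rot: [[0.996, 0.088, 0.0], [0.088, -0.996, -0.0], [0.0, 0.0, -1.0]]
force: [-0.4, -0.2, -0.7]
gripper_width: 0.0005
```

Call:
servo_tool:
  rows:
    - [0, 0, 0, -0.3, 0]
    - [0, 0, 0, -0.5, 0]
    - [0, 0, 0, -0.6, 0]
    - [0, 0, 0, -0.7, 0]
    - [0, 0, 0, -0.8, 0]
    - [0, 0, 0, -0.8, 0]
    - [0, 0, 0, -0.8, 0]
    - [0, 0.02, -0.2, -0.8, 0]
    - [0, 0.04, -0.4, -0.8, 0]
    - [0, 0.05, -0.6, -0.8, 0]

```text
time_s: 14.87
ee_pos: [0.5801, 0.0144, 0.0737]
tool_rot: [[0.996, 0.089, 0.001], [0.089, -0.996, 0.001], [0.001, -0.001, -1.0]]
force: [-2.4, 1.1, 5.7]
gripper_width: 0.0005
```

Call:
servo_tool:
  rows:
    - [0, 0.02, -0.2, 0, 0]
    - [0, 0.04, -0.4, 0, 0]
    - [0, 0.04, -0.4, 0, 0]
    - [0, 0.04, -0.4, 0, 0]
    - [0, 0.04, -0.4, 0.1, 0]
    - [0, 0.04, -0.4, 0.2, 0]
    - [0, 0.04, -0.4, 0.3, 0]
    - [0, 0.04, -0.4, 0.5, 0]
    - [0, 0.04, -0.4, 1, 0]
    - [0, 0.04, -0.4, 2, 0]

```text
time_s: 15.7
ee_pos: [0.5791, 0.0094, 0.0923]
tool_rot: [[0.996, 0.088, -0.003], [0.088, -0.996, -0.0], [-0.003, -0.0, -1.0]]
force: [-0.4, 0.2, -0.4]
gripper_width: 0.0005
```

```bash
python3 look2.py 10; python3 prof.py 10
```

```text
15.7 [0.5791 0.0094 0.0923] [-0.4   0.23 -0.44] tcp gauge [ -1.4 -86.1]
10
 line 60 (np.float64(216.8), np.float64(30.2))
 line 100 (np.float64(215.9), np.float64(31.9))
 line 140 (np.float64(216.2), np.float64(32.0))
 line 160 (np.float64(216.2), np.float64(30.8))
 line 170 (np.float64(216.9), np.float64(30.2))
 ptr 192 (np.float64(238.2), np.float64(46.4))
 ptr 198 (np.float64(244.2), np.float64(33.8))
 ptr 204 (np.float64(243.9), np.float64(34.2))
 ptr 210 (np.float64(243.3), np.float64(33.5))
 ptr 216 (np.float64(242.8), np.float64(33.8))
 ptr 222 (np.float64(242.7), np.float64(33.4))
 ptr 228 (np.float64(243.2), np.float64(33.5))
 ptr 234 (np.float64(243.6), np.float64(34.1))
```

View pics/r10.png

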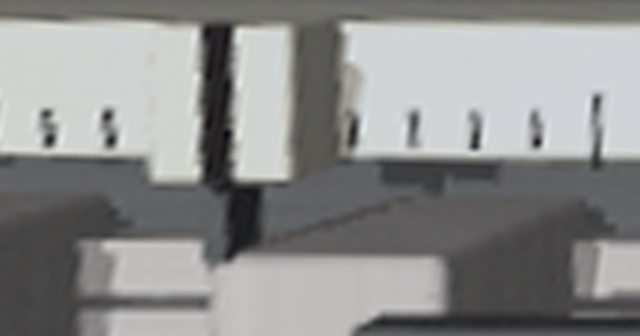

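Call:
servo_tool:
  rows:
    - [0, 0, 0, 2, 0]
    - [0, 0, 0, 4, 0]
    - [0, -1, 3.5, 4, 0]
    - [0, -3, 7, 4, 0]
    - [0, -5, 10.5, 4, 0]
    - [0, -7, 13.5, 4, 0]
    - [0, -9.3, 15.4, 4, 0]
    - [0, -9.3, 15.4, 2, 0]
    - [0, -9.3, 15.4, -1, 0]
    - [0, -9.3, 15.4, -4, 0]

```text
time_s: 16.58
ee_pos: [0.488, 0.1644, 0.0537]
tool_rot: [[0.996, 0.089, 0.004], [0.089, -0.996, 0.0], [0.004, 0.0, -1.0]]
force: [1.0, -0.9, -0.3]
gripper_width: 0.0004
```

Call:
servo_tool:
  rows:
    - [0, 0, 0, 0, 0]
    - [0, 0, 0, 0, 0]
    - [0, 0, 0, 0, 0]
    - [0, 0, 0, 0, 0]
    - [0, 0, 0, 0, 0]
    - [0, 0, 0, 0, 0]
    - [0, 0, 0, 0, 0]
    - [0, 0, 0, 0, 0]
    - [0, 0, 0, 0, 0]
    - [0, 0, 0, 0, 0]

```text
time_s: 17.42
ee_pos: [0.4872, 0.1637, 0.0531]
tool_rot: [[0.996, 0.088, 0.0], [0.088, -0.996, -0.0], [0.0, 0.0, -1.0]]
force: [-0.3, -0.0, -1.4]
gripper_width: 0.0001
```

```bash
python3 look3.py 11
```

```text
17.4167 [0.4872 0.1637 0.0531] [-0.31 -0.   -1.4 ] tcp gauge [-79.3  75.7]
cam [ 1.1 76. ] 0.21478608730336665
```

View pics/q11.png

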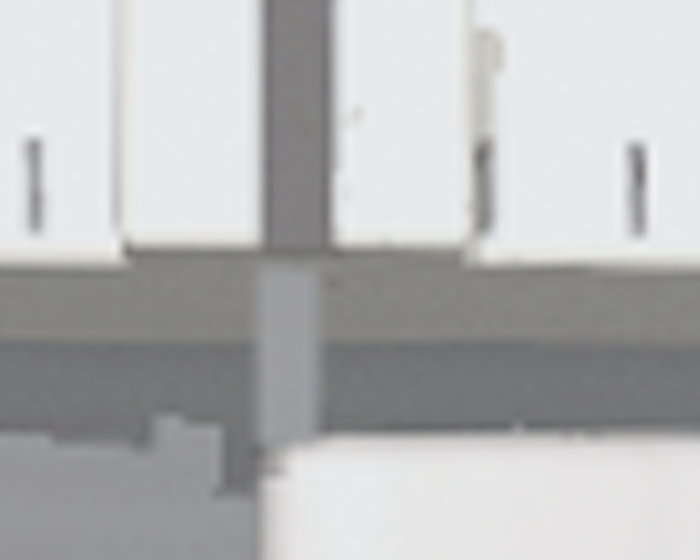

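Call:
servo_tool:
  rows:
    - [0, 0, 0, 3, 0]
    - [0, 0, 0, 6, 0]
    - [0, 0, 0, 8, 0]
    - [0, 3, -1, 8, 0]
    - [0, 6, -3, 8, 0]
    - [0, 8, -6, 8, 0]
    - [0, 9, -9, 8, 0]
    - [0, 9.2, -12, 8, 0]
    - [0, 9.25, -14.7, 7, 0]
    - [0, 9.25, -14.7, 5, 0]

```text
time_s: 18.3
ee_pos: [0.5817, 0.0094, 0.1043]
tool_rot: [[0.997, 0.08, 0.003], [0.08, -0.997, -0.003], [0.003, 0.003, -1.0]]
force: [0.3, -0.1, -0.6]
gripper_width: 0.0004
```

Call:
servo_tool:
  rows:
    - [0, 0, 0, -1, 0]
    - [0, 0, 0, -2, 0]
    - [0, 0, 0, -2.2, 0]
    - [0, 0, 0, -2.2, 0]
    - [0, 0, 0, -2.2, 0]
    - [0, 0, 0, -2.2, 0]
    - [0, 0, 0, -2.2, 0]
    - [0, 0, 0, -2.2, 0]
    - [0, 0, 0, -2.2, 0]
    - [0, 0, 0, -2.2, 0]

```text
time_s: 19.13
ee_pos: [0.5798, 0.0167, 0.0813]
tool_rot: [[0.996, 0.088, 0.0], [0.088, -0.996, -0.0], [0.0, 0.0, -1.0]]
force: [-0.3, -1.1, 0.5]
gripper_width: 0.0006
```

Call:
servo_tool:
  rows:
    - [0, 0, 0, -0.3, 0]
    - [0, 0, 0, -0.5, 0]
    - [0, 0, 0, -0.6, 0]
    - [0, 0, 0, -0.7, 0]
    - [0, 0, 0, -0.8, 0]
    - [0, 0, 0, -0.8, 0]
    - [0, 0, 0, -0.8, 0]
    - [0, 0, 0, -0.8, 0]
    - [0, 0.01, -0.1, -0.8, 0]
    - [0, 0.02, -0.19, -0.8, 0]

```text
time_s: 19.97
ee_pos: [0.5802, 0.0155, 0.0737]
tool_rot: [[0.996, 0.088, 0.001], [0.088, -0.996, 0.001], [0.001, -0.001, -1.0]]
force: [-1.4, 2.4, 5.5]
gripper_width: 0.0004
```

Call:
servo_tool:
  rows:
    - [0, 0, 0, 0, 0]
    - [0, 0, 0, 0, 0]
    - [0, 0, 0, 0, 0]
    - [0, 0, 0, 0, 0]
    - [0, 0, 0, 0.1, 0]
    - [0, 0, 0, 0.2, 0]
    - [0, 0, 0, 0.3, 0]
    - [0, 0, 0, 0.5, 0]
    - [0, 0, 0, 1, 0]
    - [0, 0, 0, 2, 0]

```text
time_s: 20.8
ee_pos: [0.5788, 0.0144, 0.0923]
tool_rot: [[0.996, 0.088, -0.003], [0.088, -0.996, -0.0], [-0.003, -0.0, -1.0]]
force: [-0.3, -0.1, 0.4]
gripper_width: 0.0004
```

Call:
servo_tool:
  rows:
    - [0, 0, 0, 2, 0]
    - [0, 0, 0, 4, 0]
    - [0, -1, 3.5, 4, 0]
    - [0, -3, 7, 4, 0]
    - [0, -5, 10.5, 4, 0]
    - [0, -7, 13.5, 4, 0]
    - [0, -9.3, 14.8, 4, 0]
    - [0, -9.3, 14.8, 2, 0]
    - [0, -9.3, 14.8, -1, 0]
    - [0, -9.3, 14.8, -4, 0]

```text
time_s: 21.63
ee_pos: [0.4877, 0.1632, 0.0539]
tool_rot: [[0.996, 0.089, 0.004], [0.089, -0.996, -0.0], [0.004, 0.0, -1.0]]
force: [-0.1, -1.3, -0.2]
gripper_width: 0.0004
```

Call:
servo_tool:
  rows:
    - [0, 0, 0, 0, 0]
    - [0, 0, 0, 0, 0]
    - [0, 0, 0, 0, 0]
    - [0, 0, 0, 0, 0]
    - [0, 0, 0, 0, 0]
    - [0, 0, 0, 0, 0]
    - [0, 0, 0, 0, 0]
    - [0, 0, 0, 0, 0]
    - [0, 0, 0, 0, 0]
    - [0, 0, 0, 0, 0]

```text
time_s: 22.47
ee_pos: [0.4869, 0.1628, 0.0531]
tool_rot: [[0.996, 0.088, 0.0], [0.088, -0.996, 0.0], [0.0, -0.0, -1.0]]
force: [-0.2, -1.0, -0.5]
gripper_width: 0.0009
```

```bash
python3 look3.py 12
```

```text
22.4667 [0.4869 0.1628 0.0531] [-0.2  -0.98 -0.51] tcp gauge [-79.7  74.8]
cam [ 0.7 75.1] 0.21478108400226786
```

View pics/q12.png

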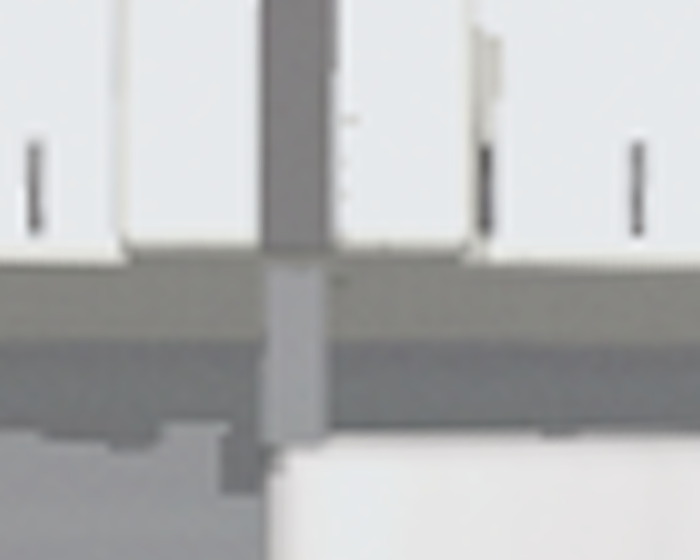

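View pics/w12.png

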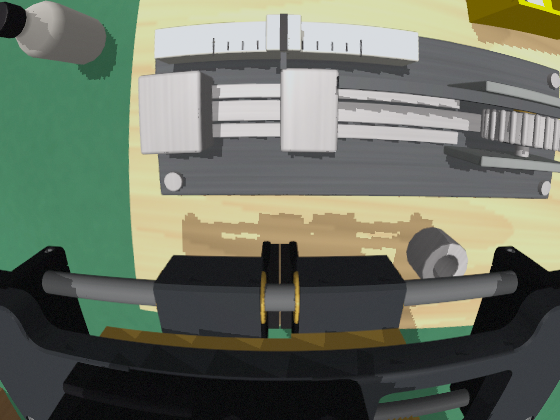

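The pointer (columns 265–328 of the rectified view) is centred in the black line (263–332), within about 0.1 mm. The bushing and oil bottle are undisturbed. I'll now raise the hand clear.

Call:
servo_tool:
  rows:
    - [0, 0, 0, 2, 0]
    - [0, 0, 0, 5, 0]
    - [0, 0, 0, 8, 0]
    - [0, 0, 0, 11, 0]
    - [0, 0, 0, 14, 0]
    - [0, 0, 0, 16, 0]
    - [0, 0, 0, 17, 0]
    - [0, 0, 0, 17, 0]
    - [0, 0, 0, 17, 0]
    - [0, 0, 0, 17, 0]

```text
time_s: 23.35
ee_pos: [0.4861, 0.1624, 0.2214]
tool_rot: [[0.996, 0.088, -0.002], [0.088, -0.996, -0.0], [-0.002, 0.0, -1.0]]
force: [-0.1, -0.4, -0.8]
gripper_width: 0.0001
```

```bash
python3 - <<'E'
from h import *
f=grab_frame('side'); cv2.imwrite('pics/sF.png',f)
s=state(); print(s['time_s'],s['ee_pos'],s['force'])
E
```

```text
23.4 [0.48606076 0.16242726 0.22126552] [ 0.52626927 -0.28624159  0.18014396]
```

View pics/sF.png

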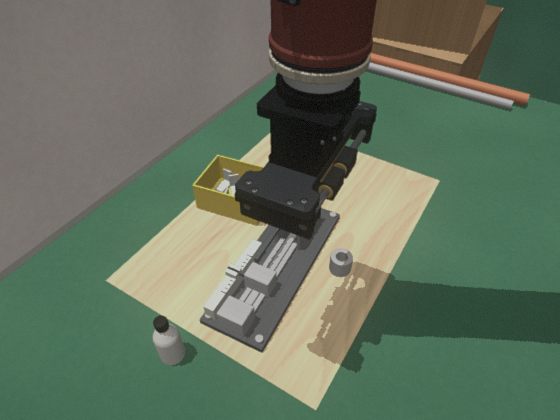

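The side view shows the hand well clear of the gauge. The pointer lines up with the mark at about (237, 271), and the bushing (341, 262), bottle (169, 342) and bin stand where they were.

```bash
python3 -c "
from rig import job_done
print(job_done())"
```

```text
the job is handed in; nothing more can be done
None
```

The pointer now stands in line with the black line of the gauge mark. I rolled the wheel with the closed fingertips in several strokes. The highest press I read was about 8 N, against the 40 N limit. I then lifted the hand clear and handed the job in at about 23 s.

- **Overshoot, corrected:** my first check, from a slanted wrist view, looked nearly in line but was wrong. A near-vertical view showed the pointer about 2.9 mm past the line. I rolled the wheel back in two short strokes of about 10 mm and 2 mm.
- **Final checks:** in the last near-vertical view the pointer was centred on the line to within about 0.1 mm. The mark measured the same gauge position throughout, to within the accuracy of the views. The last pictures showed the bushing, oil bottle and bin where they stood at the start, and the hand touching nothing.
- **Not checked:** the 0.1 mm comes from one view only. The side camera is too coarse to confirm it, and showed only that the two look lined up.

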